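# Restock the cooler rack with juices in the same order

### The job

Move the four little juice bottles from the green carrier into the chrome wire rack, one bottle to each place, so that they stand in the same order along the row, left to right, as they stood in the carrier at the start. They are glass: set each one down upright on the floor of its place, do not drop it, and leave the napkin dispenser, sugar basket and coffee cup where they are.

Things in the scene. Friction and masses are not known exactly. Their poses are not given: they have to be found in the camera images.
- orange: loose 125 ml glass juice bottle, orange juice; 130 mm tall, body diameter 50 mm up to 78 mm, shoulder narrowing to a neck of diameter 34 mm at 99 mm, plain round orange screw cap of diameter 38 mm from 112 to 130 mm height; about 0.24 kg; origin: centre of its underside, z up; starts in one of the carrier's places
- cherry: loose 125 ml glass juice bottle, dark red juice; 130 mm tall, body diameter 50 mm up to 78 mm, shoulder narrowing to a neck of diameter 34 mm at 99 mm, plain round red screw cap of diameter 38 mm from 112 to 130 mm height; about 0.24 kg; origin: centre of its underside, z up; starts in one of the carrier's places
- pear: loose 125 ml glass juice bottle, pale yellow juice; 130 mm tall, body diameter 50 mm up to 78 mm, shoulder narrowing to a neck of diameter 34 mm at 99 mm, plain round yellow screw cap of diameter 38 mm from 112 to 130 mm height; about 0.24 kg; origin: centre of its underside, z up; starts in one of the carrier's places
- blueberry: loose 125 ml glass juice bottle, dark purple juice; 130 mm tall, body diameter 50 mm up to 78 mm, shoulder narrowing to a neck of diameter 34 mm at 99 mm, plain round blue screw cap of diameter 38 mm from 112 to 130 mm height; about 0.24 kg; origin: centre of its underside, z up; starts in one of the carrier's places
- carrier: fixed lime green carrier, one row of four places, 301 (its y) x 79 (x) x 55 mm high, walls and dividers 5 mm thick and full height, floor 8 mm above the counter; origin: centre of its underside; place centres at y = +111, +37, -37, -111 mm, x = 0 (+y: robot's left), each 69 x 69 mm inside. It and the rack stand end to end, nearly parallel, centres about 0.37 m apart, either on the left
- rack: fixed chrome wire rack on a white tray, blank green price tags on its far side, 304 (its y) x 82 (x) mm; one row of four square places fenced by 5 mm wires at 28 and 55 mm height, nothing above 58 mm; floor 8 mm above the counter; origin: centre of its underside; place centres at y = +111, +37, -37, -111 mm, x = 0 (+y: robot's left), each 69 x 69 mm inside
- napkins: loose steel napkin dispenser, 95 by 105 mm, 129 mm tall, origin at the centre of its underside; a bystander
- sugar_basket: loose round brown basket of sugar sachets, diameter 120 mm, about 80 mm tall, origin at the centre of its underside; a bystander
- coffee_cup: loose white espresso cup with coffee on its saucer, one piece, saucer diameter 120 mm, 61 mm tall, origin at the centre of its underside; a bystander

How it is judged:
By the outcome, as a careful person would: the job done as asked, in the order asked, and still so for the second after the job is handed in, with the robot touching nothing.
It also fails if it takes over 102 s, if anything falls off the work surface, if the arm or the gripper's body presses on something with over 40 N, if the wrist force passes 120 N, or if a joint passes its speed limit or range.

### The arm

A 6-joint arm with a two-finger parallel gripper is mounted at the origin on the work surface. World frame = base frame: x ahead of the robot, y to its left, z up, the work surface at z = 0. Lengths are in m, angles in rad, forces in N, time in s.
With the tool pointing down it reaches from about 0.425 to 0.95 m from the base axis. Payload 3.5 kg.
Tool frame: the origin (TCP) lies midway between the tips of the shut fingers; the grasp point (between the pads) lies 19 mm behind it; z points along the fingers, y is the line along which they close (so a half turn about z gives the same grasp; the last joint's range is limited). The gripper opens to 85 mm and grips with 20 to 120 N. Pads are 22 mm wide; open, the fingers measure 114 mm over their backs; the gripper's body (76 mm by 85 mm) begins 54 mm behind the grasp point. The pads swing forward as they close: fully open they stand 13 mm farther back than shut.
Start: joints at [-1.262, 0.286, 1.577, -0, 1.279, -0.15], TCP at [0.299, -0.605, 0.231] pointing down, gripper open.
Joint ranges: [-2.77, 2.77], [-0.9, 2.22], [0.21, 2.48], [-1.53, 4.67], [0.24, 2.81], [-2.84, 2.84]. Speed limits (rad/s): [2.79, 2.79, 3.14, 3.14, 3.14, 3.14].

### API

Orientations are given as a unit quaternion [x, y, z, w].
In Python, from plant import get_state, read_camera, ctrl gives the robot as it stands.
- The arm moves only by the shell command python3 -m crank 'ROWS' [FORCE]. ROWS is JSON, a list of rows, each a list of 3 entries, a list of its own where there are three numbers: the shift along the tool's x, y, z in mm, then the turn about the tool's z in degrees, then the closure in counts, from 0 (fully open) to 255 (shut). In form: [[[tx, ty, tz], yaw, claw], ...]. A call has 1 to 10 rows; each row is the pose to reach, as a shift and turn from the pose commanded when the call began, along the tool's axes at that moment; what a row does not reach only later rows make up. A row lasts 1/10 s, in which the tool goes at most 50 mm and 8.59 degrees, less where a joint would pass 70% of its speed; a pose out of reach is approached as far as the arm can. A call with a gripper value outside its range is refused whole. The fingers move at their own pace and stop on an object; FORCE is the grip in N (left out, the last holds). Time passes only in rows, so rows that repeat a pose let the fingers close. It gives the time, the measured TCP pose, the force, the opening and the grip force at its end, in the units of the state.
- get_state(): the state, without advancing time (a new reading comes with each control period).
- read_camera(name): name is "scene" or "top"; returns a dict with "frame" (480x640x3 uint8, blue, green, red), "range_z" (480x640 float32, m along the optical axis (not along the pixel's ray), 0 where there is no reading), "vfov" (degrees; the focal length in pixels is half the picture's height over the tangent of half this angle, whatever the lens; pixels are square), "cx", "cy" (the principal point, pixels), "k1" (the pictures are not rectified: a ray, as slopes to the right and down, at radius r is drawn at 1 + k1 r^2 times it, then the intrinsics apply), "origin" and "orientation" of the camera in the world. Camera axes: x right, y down, z forward; pixel columns grow to the right and rows downward; lengths in m; the calibration is good to about 2 mm. A picture is of the moment at which its call begins.
- ctrl.sign_off(): hands the job in; it is judged then, once.
The state is a dict: "time": time; "qpos": joint angles; "dq": joint speeds; "joint_efforts": joint torques, N m; "eef_pos": TCP position; "tcp_rot": TCP orientation; "contact_force": force on the tool from outside, world axes, zero at the start; "wrist_torque": the same for the moment, N m; "opening": opening from 0.0 (shut) to 1.0 (fully open); "finger_force": force on a finger pad.
Only numpy, scipy, OpenCV 4.12 (cv2) and the standard library are available. Lean on these libraries where they do the work, as an engineer would, in place of code of your own. Each camera call takes 0.05 s, during which the arm holds its last target. There are 200 camera calls.

## Working session

There is one attempt and no reset: what is moved stays moved. The work goes in short steps, Python scripts to look and compute and a shell command to move; the robot and the scene stay as the last step left them, time stands still between calls to the robot, and variables do not carry over. Pictures are saved under pics/ and viewed, at most 14 in all, crops included, and the job is handed in when it is done.

```bash
ls; mkdir -p pics
cat > h.py <<'E'
import numpy as np, cv2
from scipy.spatial.transform import Rotation as R
from plant import get_state, read_camera, ctrl
def rays(c,px):
    f=240/np.tan(np.radians(c["vfov"]/2))
    K=np.array([[f,0,c["cx"]],[0,f,c["cy"]],[0,0,1]])
    # r -> r(1+k1 r^2)
    u=cv2.undistortPoints(np.array(px,float).reshape(-1,1,2),K,np.array([c["k1"],0,0,0.]),None,None,None).reshape(-1,2)
    d=np.c_[u,np.ones(len(u))]
    return d@R.from_quat(c["orientation"]).as_matrix().T
def onplane(c,px,z):
    d=rays(c,px);o=np.array(c["origin"])
    return o+d*((z-o[2])/d[:,2])[:,None]
def cloud(c):
    v,u=np.mgrid[0:480,0:640]
    d=rays(c,np.c_[u.ravel(),v.ravel()])
    return (np.array(c["origin"])+d*c["range_z"].reshape(-1,1)).reshape(480,640,3)
E
python3 - <<'E'
from h import *
for n in("scene","top"):
    c=read_camera(n); cv2.imwrite(f"pics/{n}0.png",c["frame"]); print(n,{k:v for k,v in c.items() if k not in("frame","range_z")})
    np.save(n+"0.npy",c,allow_pickle=True)
print(get_state())
E
```

```text
pics
scene {'vfov': 44.86258637162452, 'cx': 319.78770727575125, 'cy': 235.4555756378267, 'k1': -0.11328637885497556, 'origin': array([ 1.19248325, -0.60387859,  1.24842063]), 'orientation': array([ 0.87923748,  0.36275743, -0.11588379, -0.28621575])}
top {'vfov': 45.05034617854465, 'cx': 314.8025828050827, 'cy': 245.12631428447796, 'k1': 0.015006426854472813, 'origin': array([ 0.48849259, -0.01063766,  1.82338008]), 'orientation': array([ 0.71252041, -0.70098895,  0.02158782, -0.02152034])}
{'time': 0.1, 'qpos': array([-1.26198084e+00,  2.87127383e-01,  1.57805928e+00,  3.04444419e-06,
        1.27857794e+00, -1.50025660e-01]), 'dq': array([ 2.33520141e-03, -4.62559339e-05, -3.58183034e-03, -1.83879312e-04,
        5.02341247e-04,  6.78835764e-04]), 'joint_efforts': array([ 1.93234082e-03, -4.07290113e+01, -2.93700331e+01, -1.35316618e-04,
        3.36457037e-03,  5.20750536e-07]), 'eef_pos': array([ 0.29879099, -0.60459811,  0.23003642]), 'tcp_rot': array([ 9.73797854e-01,  2.27412754e-01, -8.46777454e-05, -1.08267002e-03]), 'contact_force': array([-0.43527906, -1.07471654,  0.09285174]), 'wrist_torque': array([-0.02312391,  0.02855146, -0.01214651]), 'finger_force': 0.0, 'opening': 1.0022720264325564}
```

View pics/scene0.png

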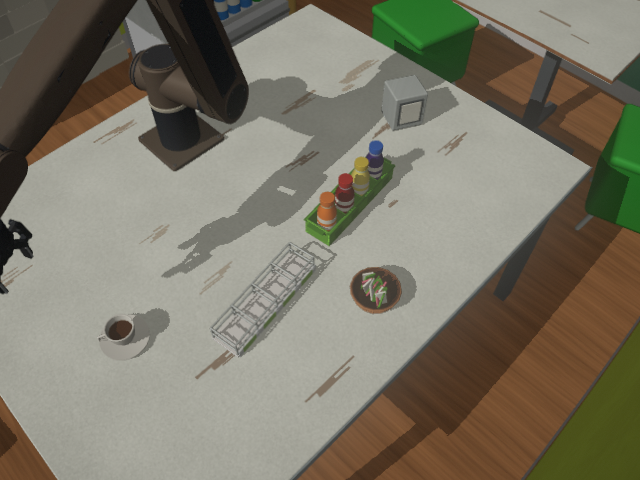

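View pics/top0.png

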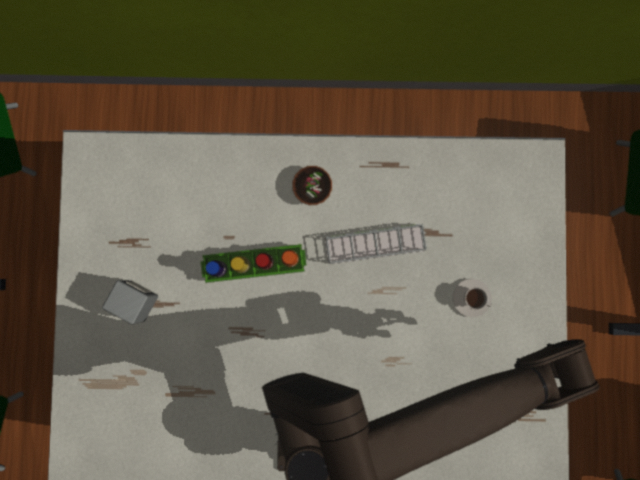

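The top view has the carrier on the left (203–305, 245–282). Its bottles run blueberry, pear, cherry, orange from left to right, with caps at (213,268), (238,264), (263,261) and (290,258). The rack is at about (328–425, 225–262), with its shadow to its left.

```bash
cat > m.py <<'E'
from h import *
c=np.load("top0.npy",allow_pickle=True).item(); s=np.load("scene0.npy",allow_pickle=True).item()
for n,k in(("top",c),("scene",s)):
    P=cloud(k); ok=k["range_z"]>0
    m=ok&(P[...,2]>.04)&(P[...,2]<.064)&(P[...,0]>.4)&(P[...,0]<.8)&(P[...,1]>-.42)&(P[...,1]<.05)
    q=P[m]; print(n,"rack",m.sum(),cv2.minAreaRect(q[:,:2].astype(np.float32)))
    hsv=cv2.cvtColor(k["frame"],cv2.COLOR_BGR2HSV)
    g=ok&(abs(hsv[...,0].astype(int)-45)<15)&(hsv[...,1]>120)&(P[...,2]>.045)&(P[...,2]<.065)&(P[...,0]>.35)&(P[...,0]<.8)&(abs(P[...,1]-.15)<.3)
    q=P[g]; print(n,"carrier",g.sum(),cv2.minAreaRect(q[:,:2].astype(np.float32)))
    t=ok&(P[...,2]>.115)&(P[...,2]<.15)&(P[...,0]>.45)&(P[...,0]<.8)&(P[...,1]>-.1)&(P[...,1]<.4)
    nn,l,st,ce=cv2.connectedComponentsWithStats(t.astype(np.uint8))
    for i in range(1,nn):
        if st[i,4]>15: print(ce[i].round(1),st[i],onplane(c if n=="top" else s,[ce[i]],.138).round(4),np.median(P[l==i],axis=0).round(4))
a=cv2.resize(c["frame"][205:300,190:440],None,fx=3.2,fy=3.2,interpolation=cv2.INTER_CUBIC)
b=cv2.resize(s["frame"][130:365,190:410],None,fx=2.5,fy=2.5,interpolation=cv2.INTER_CUBIC)
cv2.imwrite("pics/a.png",a);cv2.imwrite("pics/b.png",b)
E
python3 m.py
```

```text
top rack 846 ((0.6582925319671631, -0.14793671667575836), (0.2849356532096863, 0.39824846386909485), 0.7366151213645935)
top carrier 676 ((0.5781958699226379, 0.1229337602853775), (0.20984452962875366, 0.4291240870952606), 35.95014953613281)
[288.  257.4] [282 251  13  13 133] [[0.5543 0.0674 0.138 ]] [0.5553 0.0676 0.1371]
[261.8 260.2] [256 254  13  13 134] [[0.5448 0.1437 0.138 ]] [0.5453 0.1435 0.1367]
[236.9 263.7] [231 258  13  13 136] [[0.5336 0.216  0.138 ]] [0.5329 0.2156 0.1371]
[212. 268.] [206 262  13  13 140] [[0.5199 0.2878 0.138 ]] [0.5199 0.288  0.1368]
scene rack 1448 ((0.6844804883003235, -0.12654513120651245), (0.2725841701030731, 0.41029298305511475), 11.084912300109863)
scene carrier 348 ((0.5939553380012512, 0.09671412408351898), (0.20387397706508636, 0.4274379014968872), 38.88802719116211)
[375.5 147.1] [369 140  14  16 183] [[0.5282 0.2827 0.138 ]] [0.5262 0.2852 0.1363]
[360.9 164. ] [354 157  15  16 192] [[0.542  0.2096 0.138 ]] [0.5403 0.2111 0.1357]
[344.8 180.8] [338 173  15  17 201] [[0.5524 0.1378 0.138 ]] [0.5506 0.1392 0.1363]
[326.6 199.4] [319 192  16  17 208] [[0.5622 0.0615 0.138 ]] [0.5613 0.063  0.1366]
```

```bash
sleep 1; ls pics
```

```text
a.png
b.png
scene0.png
top0.png
```

View pics/a.png

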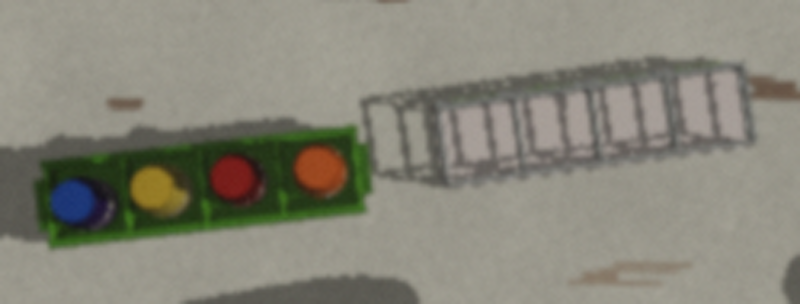

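View pics/b.png

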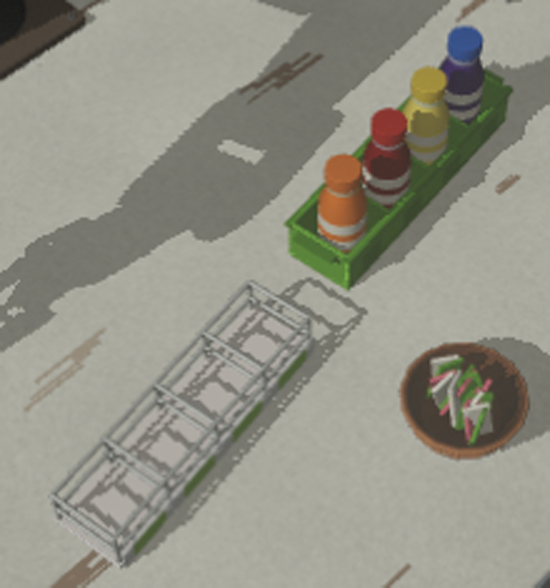

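The crops confirm the order blueberry, pear, cherry, orange. The rack's top rails run from about (437,90) to (750,140) in the top crop. Next I'll fit the rack from depth in both views, leaving the basket out.

```bash
cat > m2.py <<'E'
from h import *
for n in("top","scene"):
    k=np.load(n+"0.npy",allow_pickle=True).item()
    P=cloud(k); ok=k["range_z"]>0; X,Y,Z=P[...,0],P[...,1],P[...,2]
    m=ok&(Z>.048)&(Z<.064)&(abs(X-.6)<.11)&(Y>-.42)&(Y<.02)
    nn,l,st,ce=cv2.connectedComponentsWithStats(cv2.dilate(m.astype(np.uint8),np.ones((5,5))))
    j=1+np.argmax(st[1:,4]); m&=(l==j)
    q=P[m]; r=cv2.minAreaRect(q[:,:2].astype(np.float32)); print(n,"rack",m.sum(),r)
    print(cv2.boxPoints(r).round(3).tolist(), np.percentile(q[:,2],[5,50,95]))
    hsv=cv2.cvtColor(k["frame"],cv2.COLOR_BGR2HSV)
    g=ok&(abs(hsv[...,0].astype(int)-45)<15)&(hsv[...,1]>120)&(Z>.05)&(Z<.062)&(abs(X-.54)<.1)&(abs(Y-.18)<.2)
    print("carrier",g.sum(),cv2.minAreaRect(P[g][:,:2].astype(np.float32)))
    im=cv2.resize(k["frame"],None,fx=4,fy=4,interpolation=cv2.INTER_CUBIC)
    mm=cv2.resize(m.astype(np.uint8),None,fx=4,fy=4,interpolation=0)
    im[mm>0]=(im[mm>0]*.6+np.array([0,0,255])*.4).astype(np.uint8)
    x0,y0=(310,210) if n=="top" else (200,235)
    cv2.imwrite(f"pics/r_{n}.png",im[y0*4:(y0+125)*4,x0*4:(x0+130)*4])
a=cv2.imread("pics/r_top.png")[:280];b=cv2.imread("pics/r_scene.png")
cv2.imwrite("pics/r.png",cv2.vconcat([a,b])[:, :][:780])
E
python3 m2.py
```

```text
top rack 463 ((0.6041145920753479, -0.19573061168193817), (0.07897402346134186, 0.30087268352508545), 8.88200569152832)
[[0.5419999957084656, -0.05299999937415123], [0.5879999995231628, -0.3499999940395355], [0.6660000085830688, -0.33799999952316284], [0.6200000047683716, -0.04100000113248825]] [0.05014425 0.05599021 0.06234412]
carrier 544 ((0.5398773550987244, 0.17692120373249054), (0.08165118098258972, 0.31537482142448425), 7.3163743019104)
scene rack 792 ((0.6062349081039429, -0.1957174837589264), (0.08187668770551682, 0.3024997413158417), 8.897361755371094)
[[0.5419999957084656, -0.05299999937415123], [0.5889999866485596, -0.35100001096725464], [0.6700000166893005, -0.33899998664855957], [0.6230000257492065, -0.03999999910593033]] [0.05201912 0.05657909 0.06068197]
carrier 301 ((0.5417487025260925, 0.16962848603725433), (0.08435056358575821, 0.3081030547618866), 7.420729160308838)
```

View pics/r_scene.png

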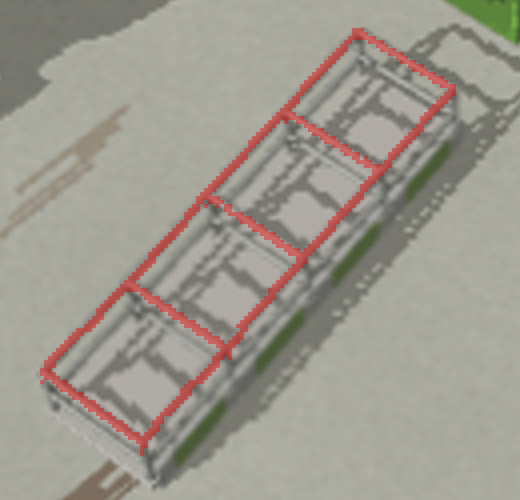

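Both views agree on the rack: centre (0.605, -0.196), yaw 8.9°. The top view gives the bottle caps to a few mm. I'll set out with the closing axis across the row, so the fingers stay clear of neighbouring bottles.

```bash
cat > go.py <<'E'
import sys
from h import *
T=dict(orange=(.555,.067,8),cherry=(.5455,.1435,8),pear=(.534,.2158,8),blueberry=(.521,.2878,8),
 P1=(.5879,-.0860,8.9),P2=(.5993,-.1591,8.9),P3=(.6107,-.2323,8.9),P4=(.6222,-.3054,8.9))
s=get_state(); M=R.from_quat(s["tcp_rot"]).as_matrix(); p=np.array(s["eef_pos"])
print("t",round(s["time"],2),"p",p.round(4),"open",round(s["opening"],3),"ff",round(s["finger_force"],1),"F",np.round(s["contact_force"],1),"tilt",M[:,2].round(3))
ya=np.degrees(np.arctan2(M[1,1],M[0,1]))
for a in sys.argv[1:]:
    n,z=a.split(":"); t=T[n]; print(a,"shift mm",(M.T@(np.array([t[0],t[1],float(z)])-p)*1000).round(1),"yaw",round(ya-t[2],1))
E
python3 -m crank '[[[264,-245,-20],-72,0],[[264,-245,-20],-72,0],[[264,-245,-20],-72,0],[[264,-245,-20],-72,0],[[264,-245,-20],-72,0],[[264,-245,-20],-72,0],[[264,-245,-20],-72,0],[[264,-245,-20],-72,0],[[264,-245,-20],-72,0],[[264,-245,-20],-72,0]]' 40; python3 go.py orange:.25
```

```text
time: 1.1
eef_pos: [0.4272, -0.2677, 0.251]
tcp_rot: [0.654, 0.757, -0.0, -0.0]
contact_force: [0.1, 0.5, 0.0]
opening: 1.001
finger_force: 0.0
t 1.1 p [ 0.4272 -0.2677  0.251 ] open 1.001 ff 0.0 F [0.1 0.5 0. ] tilt [-0.  0. -1.]
orange:.25 shift mm [312.5 175.1   1.1] yaw 0.4
```

```bash
python3 -m crank '[[[312,175,30],0,0],[[312,175,30],0,0],[[312,175,30],0,0],[[312,175,30],0,0],[[312,175,30],0,0],[[312,175,30],0,0],[[312,175,30],0,0],[[312,175,30],0,0],[[312,175,30],0,0]]'
python3 - <<'E'
from h import *
for n in("scene","top"):
    c=read_camera(n); np.save(n+"1.npy",c,allow_pickle=True)
    f=c["frame"]; 
    if n=="scene": cv2.imwrite("pics/s1.png",cv2.resize(f[80:260,220:440],None,fx=3,fy=3,interpolation=cv2.INTER_CUBIC))
E
python3 go.py orange:.107
```

```text
time: 2.0
eef_pos: [0.5553, 0.0664, 0.2205]
tcp_rot: [0.654, 0.757, -0.001, -0.001]
contact_force: [-0.7, -1.3, -0.1]
opening: 1.002
finger_force: 0.0
t 2.1 p [0.5551 0.0644 0.221 ] open 0.998 ff 0.0 F [ 0.4 -1.6 -0.7] tilt [-0.001 -0.001 -1.   ]
orange:.107 shift mm [  2.7   0.3 114. ] yaw 0.2
```

View pics/s1.png

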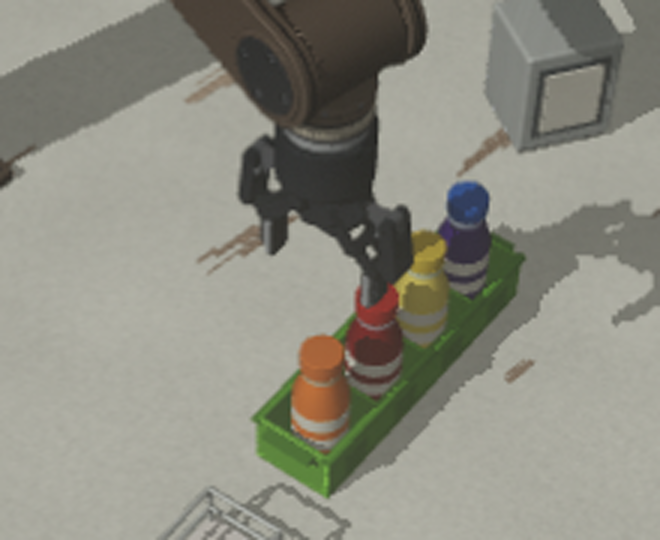

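The gripper hangs open and aligned above the orange bottle. Now I'll descend and close on the cap.

```bash
python3 -m crank '[[[2,0,40],0,0],[[2,0,80],0,0],[[2,0,100],0,0],[[2,0,110],0,0],[[2,0,114],0,0],[[2,0,114],0,0],[[2,0,114],0,255],[[2,0,114],0,255],[[2,0,114],0,255],[[2,0,114],0,255]]' 40; python3 -m crank '[[[0,0,0],0,255],[[0,0,0],0,255],[[0,0,0],0,255],[[0,0,0],0,255]]'; python3 go.py orange:.107
```

```text
time: 3.1
eef_pos: [0.5556, 0.0674, 0.1085]
tcp_rot: [0.654, 0.756, 0.0, 0.001]
contact_force: [-0.5, -0.5, 3.4]
opening: 0.431
finger_force: 39.8
time: 3.5
eef_pos: [0.5557, 0.0674, 0.1084]
tcp_rot: [0.654, 0.756, 0.0, 0.001]
contact_force: [-0.9, 0.5, 4.7]
opening: 0.431
finger_force: 40.1
t 3.5 p [0.5557 0.0674 0.1084] open 0.431 ff 40.1 F [-0.9  0.5  4.7] tilt [ 0.001 -0.    -1.   ]
orange:.107 shift mm [-0.3 -0.7  1.4] yaw 0.3
```

```bash
python3 -m crank '[[[0,0,-5],0,255],[[0,0,-20],0,255],[[0,0,-45],0,255],[[0,0,-75],0,255],[[0,0,-85],0,255],[[0,0,-85],0,255],[[0,0,-85],0,255]]'
python3 - <<'E'
from h import *
c=read_camera("scene"); np.save("scene2.npy",c,allow_pickle=True)
cv2.imwrite("pics/s2.png",cv2.resize(c["frame"][80:260,220:440],None,fx=3,fy=3,interpolation=cv2.INTER_CUBIC))
E
python3 go.py P4:.2 P4:.109
```

```text
time: 4.2
eef_pos: [0.5543, 0.0674, 0.1911]
tcp_rot: [0.654, 0.756, -0.001, -0.001]
contact_force: [-0.3, 0.0, -3.2]
opening: 0.431
finger_force: 40.5
t 4.25 p [0.5539 0.0674 0.1904] open 0.43 ff 40.5 F [-0.2 -1.  -3. ] tilt [-0.003  0.    -1.   ]
P4:.2 shift mm [-378.8   13.9   -9.9] yaw -0.6
P4:.109 shift mm [-378.8   14.2   81.1] yaw -0.6
```

View pics/s2.png

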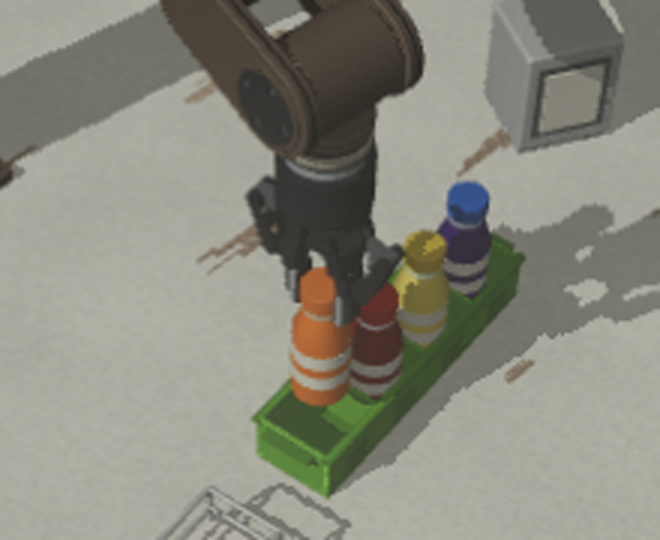

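The orange bottle hangs upright and clear of the carrier. Next it goes over P4, the rightmost place.

```bash
python3 -m crank '[[[-15,1,-5],0,255],[[-50,2,-8],0,255],[[-95,4,-8],0,255],[[-145,6,-8],0,255],[[-195,8,-8],0,255],[[-245,10,-8],0,255],[[-295,11,-8],0,255],[[-340,13,-8],0,255],[[-368,14,-8],0,255],[[-379,14,-8],0,255]]'; python3 -m crank '[[[0,0,0],0,255],[[0,0,0],0,255],[[0,0,0],0,255]]';  python3 - <<'E'
from h import *
for n in ("scene","top"):
    c=read_camera(n); np.save(n+"3.npy",c,allow_pickle=True)
    if n=="scene": cv2.imwrite("pics/s3.png",cv2.resize(c["frame"][170:370,180:400],None,fx=3,fy=3,interpolation=cv2.INTER_CUBIC))
E
python3 go.py P4:.109
```

```text
time: 5.25
eef_pos: [0.6225, -0.3098, 0.1987]
tcp_rot: [0.656, 0.755, -0.001, -0.001]
contact_force: [0.4, 0.3, -2.5]
opening: 0.432
finger_force: 40.5
time: 5.55
eef_pos: [0.6234, -0.3039, 0.2001]
tcp_rot: [0.654, 0.757, 0.0, -0.001]
contact_force: [1.2, 0.1, -2.3]
opening: 0.429
finger_force: 40.5
t 5.65 p [ 0.6237 -0.304   0.2005] open 0.434 ff 40.5 F [-0.6 -0.  -1.5] tilt [-0.  0. -1.]
P4:.109 shift mm [-1.2 -1.6 91.5] yaw -0.5
```

View pics/s3.png

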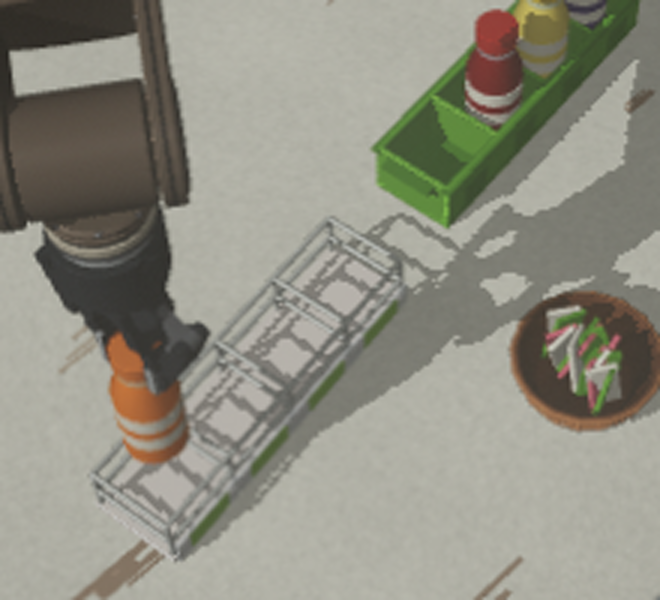

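The bottle hangs upright above P4. I'll lower it and stop just above the floor.

```bash
python3 -m crank '[[[-1,-1,15],0,255],[[-1,-1,40],0,255],[[-1,-1,65],0,255],[[-1,-1,80],0,255],[[-1,-1,87],0,255],[[-1,-1,89],0,255],[[-1,-1,89],0,255]]'; python3 go.py P4:.109; python3 -m crank '[[[0,0,1],0,255],[[0,0,2],0,255],[[0,0,2],0,255]]';python3 go.py P4:.109
```

```text
time: 6.35
eef_pos: [0.6232, -0.307, 0.112]
tcp_rot: [0.654, 0.756, 0.0, 0.001]
contact_force: [0.4, -0.0, -2.0]
opening: 0.433
finger_force: 40.5
t 6.35 p [ 0.6232 -0.307   0.112 ] open 0.433 ff 40.5 F [ 0.4 -0.  -2. ] tilt [ 0.001 -0.001 -1.   ]
P4:.109 shift mm [ 1.7 -0.7  3. ] yaw -0.6
time: 6.65
eef_pos: [0.623, -0.307, 0.1101]
tcp_rot: [0.654, 0.756, 0.0, 0.001]
contact_force: [-0.2, -0.0, -2.0]
opening: 0.43
finger_force: 40.5
t 6.65 p [ 0.623  -0.307   0.1101] open 0.43 ff 40.5 F [-0.2 -0.  -2. ] tilt [ 0.001 -0.001 -1.   ]
P4:.109 shift mm [ 1.7 -0.5  1.1] yaw -0.6
```

Still carrying the full weight (-2 N), so I'll creep down to contact and then open.

```bash
python3 -m crank '[[[0,0,1],0,255],[[0,0,2],0,255],[[0,0,2],0,255]]';python3 -m crank '[[[0,0,0.5],0,255],[[0,0,1],0,255],[[0,0,1],0,255]]'
```

```text
time: 6.95
eef_pos: [0.6231, -0.3072, 0.1086]
tcp_rot: [0.654, 0.756, -0.0, 0.001]
contact_force: [-1.2, 0.3, 3.2]
opening: 0.429
finger_force: 40.8
time: 7.25
eef_pos: [0.6232, -0.3075, 0.1086]
tcp_rot: [0.654, 0.756, -0.0, 0.001]
contact_force: [-2.4, 0.5, 6.7]
opening: 0.433
finger_force: 41.3
```

On the floor. I'll release, rise, and head for cherry (shift about -10, +386 as before).

```bash
python3 -m crank '[[[0,0,-1],0,200],[[0,0,-1],0,100],[[0,0,-1],0,0],[[0,0,-1],0,0],[[0,0,-1],0,0],[[0,0,-20],0,0],[[0,0,-60],0,0],[[0,0,-100],0,0],[[0,0,-110],0,0],[[0,0,-110],0,0]]'
python3 - <<'E'
from h import *
c=read_camera("scene")
cv2.imwrite("pics/s4.png",cv2.resize(c["frame"][170:370,180:400],None,fx=3,fy=3,interpolation=cv2.INTER_CUBIC))
E
python3 go.py cherry:.215
```

```text
time: 8.25
eef_pos: [0.6239, -0.3075, 0.2195]
tcp_rot: [0.654, 0.756, 0.0, 0.003]
contact_force: [0.7, 0.3, -0.5]
opening: 1.001
finger_force: 0.0
t 8.3 p [ 0.6228 -0.3069  0.2166] open 1.003 ff 0.0 F [ 0.4 -0.2 -1. ] tilt [ 0.001 -0.001 -1.   ]
cherry:.215 shift mm [456.8 -11.6   1.3] yaw 0.3
```

View pics/s4.png

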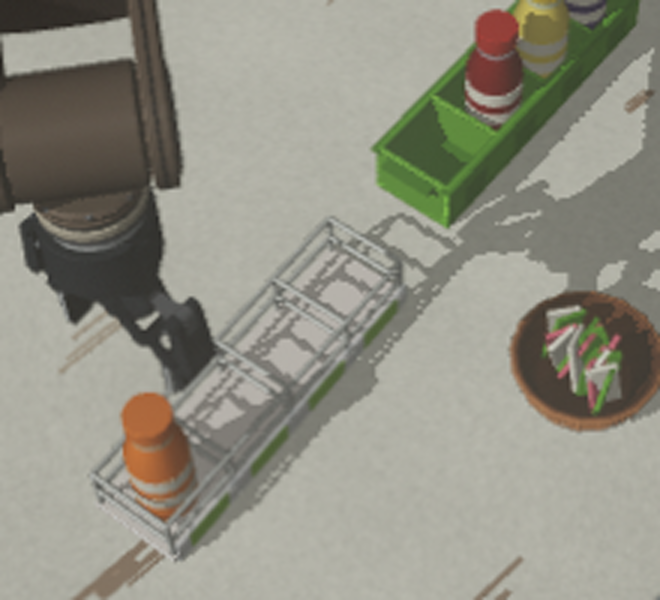

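Orange stands upright in P4, at about (155,460) in the crop. Cherry is next.

```bash
python3 -m crank '[[[20,0,0],0,0],[[65,-2,0],0,0],[[115,-3,0],0,0],[[165,-5,0],0,0],[[215,-6,0],0,0],[[265,-7,0],0,0],[[315,-8,0],0,0],[[365,-9,0],0,0],[[410,-11,0],0,0],[[440,-12,0],0,0]]'; python3 -m crank '[[[13,0,0],0,0],[[17,0,0],0,0],[[17,0,0],0,0],[[17,0,0],0,0]]'; python3 go.py cherry:.107
```

```text
time: 9.3
eef_pos: [0.5448, 0.1296, 0.213]
tcp_rot: [0.653, 0.757, -0.002, -0.002]
contact_force: [1.0, -0.3, -0.7]
opening: 0.998
finger_force: 0.0
time: 9.7
eef_pos: [0.5452, 0.1424, 0.2157]
tcp_rot: [0.655, 0.756, -0.0, -0.0]
contact_force: [0.2, -0.3, 0.2]
opening: 0.995
finger_force: 0.0
t 9.7 p [0.5452 0.1424 0.2157] open 0.995 ff 0.0 F [ 0.2 -0.3  0.2] tilt [-0.001 -0.001 -1.   ]
cherry:.107 shift mm [  1.1   0.6 108.7] yaw 0.2
```

```bash
python3 -m crank '[[[1,0,40],0,0],[[1,0,80],0,0],[[1,0,98],0,0],[[1,0,105],0,0],[[1,0,108],0,0],[[1,0,108],0,0],[[1,0,108],0,255],[[1,0,108],0,255],[[1,0,108],0,255],[[1,0,108],0,255]]' 40; python3 -m crank '[[[0,0,0],0,255],[[0,0,0],0,255]]'; python3 go.py cherry:.107; python3 -m crank '[[[0,0,-5],0,255],[[0,0,-20],0,255],[[0,0,-45],0,255],[[0,0,-75],0,255],[[0,0,-88],0,255],[[0,0,-88],0,255],[[0,0,-88],0,255]]'; python3 go.py P3:.2
```

```text
time: 10.7
eef_pos: [0.5453, 0.1448, 0.1094]
tcp_rot: [0.654, 0.756, 0.001, 0.001]
contact_force: [-0.5, -0.5, 1.8]
opening: 0.432
finger_force: 40.0
time: 10.9
eef_pos: [0.5454, 0.1448, 0.1094]
tcp_rot: [0.654, 0.756, 0.0, 0.0]
contact_force: [-1.0, -0.4, 5.8]
opening: 0.434
finger_force: 40.2
t 10.9 p [0.5454 0.1448 0.1094] open 0.434 ff 40.2 F [-1.  -0.4  5.8] tilt [ 0.001  0.    -1.   ]
cherry:.107 shift mm [-1.3 -0.1  2.4] yaw 0.3
time: 11.6
eef_pos: [0.5442, 0.1446, 0.1954]
tcp_rot: [0.654, 0.756, -0.001, -0.0]
contact_force: [-0.3, -0.1, -3.5]
opening: 0.433
finger_force: 40.4
t 11.6 p [0.5442 0.1446 0.1954] open 0.433 ff 40.4 F [-0.3 -0.1 -3.5] tilt [-0.001 -0.    -1.   ]
P3:.2 shift mm [-382.6   11.5   -4.7] yaw -0.6
```

```bash
python3 -m crank '[[[-15,1,-5],0,255],[[-50,2,-5],0,255],[[-95,4,-5],0,255],[[-145,6,-5],0,255],[[-195,7,-5],0,255],[[-245,8,-5],0,255],[[-295,9,-5],0,255],[[-340,11,-5],0,255],[[-370,12,-5],0,255],[[-382,12,-5],0,255]]'; python3 -m crank '[[[0,0,0],0,255],[[0,0,0],0,255],[[0,0,0],0,255],[[0,0,0],0,255]]'; python3 go.py P3:.112
```

```text
time: 12.6
eef_pos: [0.6107, -0.2357, 0.1995]
tcp_rot: [0.656, 0.755, -0.001, -0.001]
contact_force: [0.0, -0.2, -1.9]
opening: 0.431
finger_force: 40.4
time: 13.0
eef_pos: [0.6118, -0.23, 0.2014]
tcp_rot: [0.653, 0.757, 0.0, -0.0]
contact_force: [-0.6, 0.3, -2.5]
opening: 0.434
finger_force: 40.4
t 13.0 p [ 0.6118 -0.23    0.2014] open 0.434 ff 40.4 F [-0.6  0.3 -2.5] tilt [-0.  0. -1.]
P3:.112 shift mm [-2.2 -1.4 89.4] yaw -0.5
```

```bash
python3 -m crank '[[[-1,-1,15],0,255],[[-1,-1,40],0,255],[[-1,-1,65],0,255],[[-1,-1,80],0,255],[[-1,-1,87],0,255],[[-1,-1,89],0,255],[[-1,-1,89],0,255]]'; python3 -m crank '[[[0,0,1],0,255],[[0,0,2],0,255],[[0,0,2],0,255]]'; python3 go.py P3:.109
```

```text
time: 13.7
eef_pos: [0.6114, -0.2329, 0.113]
tcp_rot: [0.654, 0.756, 0.0, 0.001]
contact_force: [0.1, -0.6, -1.6]
opening: 0.428
finger_force: 40.4
time: 14.0
eef_pos: [0.6112, -0.2329, 0.111]
tcp_rot: [0.654, 0.756, 0.0, 0.001]
contact_force: [0.3, -0.1, -2.3]
opening: 0.431
finger_force: 40.4
t 14.0 p [ 0.6112 -0.2329  0.111 ] open 0.431 ff 40.4 F [ 0.3 -0.1 -2.3] tilt [ 0.001 -0.001 -1.   ]
P3:.109 shift mm [ 0.7 -0.4  2. ] yaw -0.6
```

```bash
python3 -m crank '[[[0,0,1],0,255],[[0,0,2],0,255],[[0,0,2.5],0,255],[[0,0,2.5],0,255]]'
```

```text
time: 14.4
eef_pos: [0.6113, -0.2332, 0.1095]
tcp_rot: [0.654, 0.756, -0.0, 0.001]
contact_force: [-2.1, 1.2, 5.9]
opening: 0.434
finger_force: 41.0
```

Contact at 5.9 N. I'll release, rise and go to pear.

```bash
python3 -m crank '[[[0,0,-1],0,200],[[0,0,-1],0,100],[[0,0,-1],0,0],[[0,0,-1],0,0],[[0,0,-1],0,0],[[0,0,-20],0,0],[[0,0,-60],0,0],[[0,0,-100],0,0],[[0,0,-108],0,0],[[0,0,-108],0,0]]'; python3 go.py pear:.215;  python3 -m crank '[[[20,0,0],0,0],[[65,-2,0],0,0],[[115,-4,0],0,0],[[165,-6,0],0,0],[[215,-8,0],0,0],[[265,-9,0],0,0],[[315,-10,0],0,0],[[365,-12,0],0,0],[[410,-13,0],0,0],[[440,-14,0],0,0]]'; python3 -m crank '[[[10,0,0],0,0],[[13,0,0],0,0],[[13,0,0],0,0],[[13,0,0],0,0]]'; python3 go.py pear:.108
```

```text
time: 15.4
eef_pos: [0.6121, -0.2333, 0.2186]
tcp_rot: [0.654, 0.756, 0.001, 0.003]
contact_force: [-0.5, 0.0, -0.8]
opening: 1.003
finger_force: 0.0
t 15.4 p [ 0.6121 -0.2333  0.2186] open 1.003 ff 0.0 F [-0.5  0.  -0.8] tilt [ 0.005 -0.003 -1.   ]
pear:.215 shift mm [455.7 -12.5   2.1] yaw 0.3
time: 16.4
eef_pos: [0.5302, 0.2041, 0.2128]
tcp_rot: [0.653, 0.757, -0.002, -0.002]
contact_force: [0.6, -0.1, -0.2]
opening: 0.997
finger_force: 0.0
time: 16.8
eef_pos: [0.5318, 0.2124, 0.2152]
tcp_rot: [0.655, 0.756, -0.001, -0.0]
contact_force: [0.0, -0.2, 0.2]
opening: 0.997
finger_force: 0.0
t 16.8 p [0.5318 0.2124 0.2152] open 0.997 ff 0.0 F [ 0.  -0.2  0.2] tilt [-0.001 -0.001 -1.   ]
pear:.108 shift mm [  3.1   2.8 107.2] yaw 0.2
```

```bash
python3 -m crank '[[[2,2,40],0,0],[[2,2,80],0,0],[[2,2,98],0,0],[[2,2,105],0,0],[[2,2,107],0,0],[[2,2,107],0,0],[[2,2,107],0,255],[[2,2,107],0,255],[[2,2,107],0,255],[[2,2,107],0,255]]' 40; python3 -m crank '[[[0,0,0],0,255],[[0,0,0],0,255]]'; python3 -m crank '[[[0,0,-5],0,255],[[0,0,-20],0,255],[[0,0,-45],0,255],[[0,0,-75],0,255],[[0,0,-88],0,255],[[0,0,-88],0,255],[[0,0,-88],0,255]]'; python3 go.py P2:.2
```

```text
time: 17.8
eef_pos: [0.5341, 0.216, 0.1099]
tcp_rot: [0.654, 0.756, 0.001, 0.001]
contact_force: [0.1, 0.0, 2.7]
opening: 0.43
finger_force: 40.2
time: 18.0
eef_pos: [0.5341, 0.216, 0.1098]
tcp_rot: [0.654, 0.756, 0.001, 0.001]
contact_force: [-0.2, 0.0, 4.0]
opening: 0.432
finger_force: 40.5
time: 18.7
eef_pos: [0.5327, 0.2157, 0.1958]
tcp_rot: [0.654, 0.756, -0.001, -0.001]
contact_force: [-0.0, -0.1, -3.8]
opening: 0.428
finger_force: 40.7
t 18.7 p [0.5327 0.2157 0.1958] open 0.428 ff 40.7 F [-0.  -0.1 -3.8] tilt [-0.002 -0.    -1.   ]
P2:.2 shift mm [-380.4   11.8   -4.2] yaw -0.6
```

```bash
python3 -m crank '[[[-15,1,-5],0,255],[[-50,2,-5],0,255],[[-95,4,-5],0,255],[[-145,6,-5],0,255],[[-195,7,-5],0,255],[[-245,8,-5],0,255],[[-295,9,-5],0,255],[[-340,11,-5],0,255],[[-369,12,-5],0,255],[[-381,12,-5],0,255]]'; python3 -m crank '[[[0,0,0],0,255],[[0,0,0],0,255],[[0,0,0],0,255],[[0,0,0],0,255]]'; python3 go.py P2:.112
```

```text
time: 19.7
eef_pos: [0.5993, -0.1634, 0.2002]
tcp_rot: [0.656, 0.755, -0.001, -0.001]
contact_force: [-0.4, 0.9, -3.3]
opening: 0.43
finger_force: 40.6
time: 20.1
eef_pos: [0.6001, -0.1579, 0.2018]
tcp_rot: [0.653, 0.757, 0.0, -0.0]
contact_force: [0.2, -0.2, -3.5]
opening: 0.428
finger_force: 40.6
t 20.1 p [ 0.6001 -0.1579  0.2018] open 0.428 ff 40.6 F [ 0.2 -0.2 -3.5] tilt [-0.  0. -1.]
P2:.112 shift mm [-1.1 -1.  89.8] yaw -0.5
```

```bash
python3 -m crank '[[[0,-1,15],0,255],[[0,-1,40],0,255],[[0,-1,65],0,255],[[0,-1,80],0,255],[[0,-1,87],0,255],[[0,-1,89],0,255],[[0,-1,89],0,255]]'; python3 -m crank '[[[0,0,1],0,255],[[0,0,2],0,255],[[0,0,2],0,255]]'; python3 -m crank '[[[0,0,1],0,255],[[0,0,2],0,255],[[0,0,2],0,255]]'
```

```text
time: 20.8
eef_pos: [0.5998, -0.1598, 0.1135]
tcp_rot: [0.654, 0.756, 0.0, 0.001]
contact_force: [0.2, 1.0, -2.8]
opening: 0.433
finger_force: 40.6
time: 21.1
eef_pos: [0.5996, -0.1598, 0.1115]
tcp_rot: [0.654, 0.756, 0.0, 0.001]
contact_force: [0.0, -0.2, -2.8]
opening: 0.43
finger_force: 40.6
time: 21.4
eef_pos: [0.5997, -0.1599, 0.1099]
tcp_rot: [0.654, 0.756, 0.0, 0.0]
contact_force: [-1.3, -0.5, 1.5]
opening: 0.431
finger_force: 41.2
```

Contact again (+1.5 N). Release, rise and go to blueberry.

```bash
python3 -m crank '[[[0,0,0],0,200],[[0,0,0],0,100],[[0,0,0],0,0],[[0,0,0],0,0],[[0,0,0],0,0],[[0,0,-20],0,0],[[0,0,-60],0,0],[[0,0,-100],0,0],[[0,0,-108],0,0],[[0,0,-108],0,0]]'; python3 go.py blueberry:.215;  python3 -m crank '[[[20,0,0],0,0],[[65,-2,0],0,0],[[115,-4,0],0,0],[[165,-6,0],0,0],[[215,-8,0],0,0],[[265,-9,0],0,0],[[315,-10,0],0,0],[[365,-12,0],0,0],[[410,-13,0],0,0],[[440,-14,0],0,0]]'; python3 -m crank '[[[10,0,0],0,0],[[13,0,0],0,0],[[13,0,0],0,0],[[13,0,0],0,0]]'; python3 go.py blueberry:.108
```

```text
time: 22.4
eef_pos: [0.6005, -0.1602, 0.2195]
tcp_rot: [0.654, 0.756, 0.001, 0.003]
contact_force: [-0.7, -0.1, -0.1]
opening: 1.002
finger_force: 0.0
t 22.4 p [ 0.6005 -0.1602  0.2195] open 1.002 ff 0.0 F [-0.7 -0.1 -0.1] tilt [ 0.005 -0.002 -1.   ]
blueberry:.215 shift mm [454.8 -14.1   3.1] yaw 0.3
time: 23.4
eef_pos: [0.5187, 0.2769, 0.2139]
tcp_rot: [0.653, 0.757, -0.002, -0.002]
contact_force: [-0.6, -0.1, 0.3]
opening: 1.002
finger_force: 0.0
time: 23.8
eef_pos: [0.5202, 0.2854, 0.2162]
tcp_rot: [0.655, 0.756, -0.001, -0.0]
contact_force: [0.8, -0.2, 0.0]
opening: 1.0
finger_force: 0.0
t 23.8 p [0.5202 0.2854 0.2162] open 1.0 ff 0.0 F [ 0.8 -0.2  0. ] tilt [-0.001 -0.001 -1.   ]
blueberry:.108 shift mm [  2.3   1.3 108.2] yaw 0.2
```

```bash
python3 -m crank '[[[1,1,40],0,0],[[1,1,80],0,0],[[1,1,98],0,0],[[1,1,105],0,0],[[1,1,108],0,0],[[1,1,108],0,0],[[1,1,108],0,255],[[1,1,108],0,255],[[1,1,108],0,255],[[1,1,108],0,255]]' 40; python3 -m crank '[[[0,0,0],0,255],[[0,0,0],0,255]]'; python3 -m crank '[[[0,0,-5],0,255],[[0,0,-20],0,255],[[0,0,-45],0,255],[[0,0,-75],0,255],[[0,0,-88],0,255],[[0,0,-88],0,255],[[0,0,-88],0,255]]'; python3 go.py P1:.2
```

```text
time: 24.8
eef_pos: [0.5214, 0.288, 0.1099]
tcp_rot: [0.654, 0.756, 0.001, 0.0]
contact_force: [-0.7, 0.1, 3.1]
opening: 0.428
finger_force: 39.9
time: 25.0
eef_pos: [0.5214, 0.288, 0.1099]
tcp_rot: [0.654, 0.756, 0.001, 0.0]
contact_force: [-1.6, 0.3, 5.7]
opening: 0.435
finger_force: 40.2
time: 25.7
eef_pos: [0.5203, 0.2875, 0.1958]
tcp_rot: [0.654, 0.756, -0.001, -0.0]
contact_force: [0.4, -0.9, -3.9]
opening: 0.431
finger_force: 40.6
t 25.7 p [0.5203 0.2875 0.1958] open 0.431 ff 40.6 F [ 0.4 -0.9 -3.9] tilt [-0.001 -0.001 -1.   ]
P1:.2 shift mm [-379.3   13.    -4.1] yaw -0.6
```

```bash
python3 -m crank '[[[-15,1,-5],0,255],[[-50,2,-5],0,255],[[-95,4,-5],0,255],[[-145,6,-5],0,255],[[-195,7,-5],0,255],[[-245,8,-5],0,255],[[-295,9,-5],0,255],[[-340,11,-5],0,255],[[-369,12,-5],0,255],[[-380,12,-5],0,255]]'; python3 -m crank '[[[0,0,0],0,255],[[0,0,0],0,255],[[0,0,0],0,255],[[0,0,0],0,255]]'; python3 go.py P1:.112
```

```text
time: 26.7
eef_pos: [0.5868, -0.0905, 0.2003]
tcp_rot: [0.656, 0.755, -0.001, -0.001]
contact_force: [0.1, 1.2, -3.2]
opening: 0.43
finger_force: 40.5
time: 27.1
eef_pos: [0.5874, -0.0851, 0.2017]
tcp_rot: [0.653, 0.757, 0.0, -0.0]
contact_force: [-0.4, 0.7, -2.2]
opening: 0.429
finger_force: 40.5
t 27.1 p [ 0.5874 -0.0851  0.2017] open 0.429 ff 40.5 F [-0.4  0.7 -2.2] tilt [-0.  0. -1.]
P1:.112 shift mm [-1.   0.4 89.7] yaw -0.5
```

```bash
python3 -m crank '[[[0,0,15],0,255],[[0,0,40],0,255],[[0,0,65],0,255],[[0,0,80],0,255],[[0,0,87],0,255],[[0,0,89],0,255],[[0,0,89],0,255]]'; python3 -m crank '[[[0,0,1],0,255],[[0,0,2],0,255],[[0,0,2],0,255]]'; python3 -m crank '[[[0,0,1],0,255],[[0,0,2],0,255],[[0,0,2],0,255]]'
```

```text
time: 27.8
eef_pos: [0.5881, -0.0866, 0.1134]
tcp_rot: [0.654, 0.756, 0.0, 0.001]
contact_force: [-0.1, -0.4, -2.9]
opening: 0.43
finger_force: 40.5
time: 28.1
eef_pos: [0.5879, -0.0867, 0.1115]
tcp_rot: [0.654, 0.756, 0.0, 0.0]
contact_force: [-0.4, 1.7, -2.6]
opening: 0.43
finger_force: 40.5
time: 28.4
eef_pos: [0.588, -0.0868, 0.1099]
tcp_rot: [0.654, 0.756, 0.0, 0.0]
contact_force: [-1.4, -1.2, 2.2]
opening: 0.426
finger_force: 41.0
```

```bash
python3 -m crank '[[[0,0,0],0,200],[[0,0,0],0,100],[[0,0,0],0,0],[[0,0,0],0,0],[[0,0,0],0,0],[[0,0,-20],0,0],[[0,0,-60],0,0],[[0,0,-100],0,0],[[0,0,-120],0,0],[[0,0,-120],0,0]]'; python3 -m crank '[[[30,-10,-10],0,0],[[70,-30,-20],0,0],[[110,-50,-20],0,0],[[140,-70,-20],0,0],[[150,-75,-20],0,0],[[150,-75,-20],0,0],[[150,-75,-20],0,0]]'
python3 - <<'E'
from h import *
c=read_camera("scene"); cv2.imwrite("pics/s9.png",cv2.resize(c["frame"][130:370,180:450],None,fx=2.4,fy=2.4,interpolation=cv2.INTER_CUBIC))
E
```

```text
time: 29.4
eef_pos: [0.5898, -0.0872, 0.2336]
tcp_rot: [0.654, 0.756, 0.002, 0.004]
contact_force: [0.3, -1.0, -0.5]
opening: 1.003
finger_force: 0.0
time: 30.1
eef_pos: [0.4921, 0.0505, 0.2481]
tcp_rot: [0.654, 0.756, -0.0, -0.0]
contact_force: [-0.1, 0.5, -0.2]
opening: 1.001
finger_force: 0.0
```

View pics/s9.png

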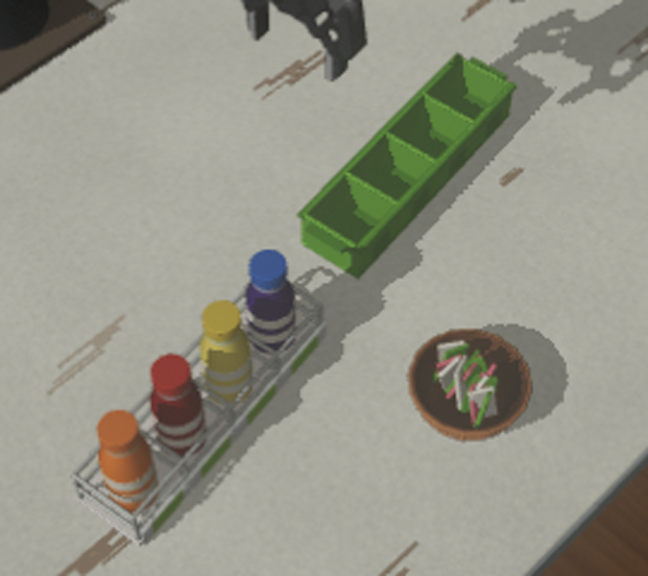

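All four stand upright in the rack in the right order, from orange at (120,455) to blueberry at (268,300). The carrier is empty and the gripper is clear.

```bash
python3 -c "
from plant import ctrl
print(ctrl.sign_off())"
```

```text
the job is handed in; nothing more can be done
None
```

All four bottles stand upright in the chrome rack in their original left-to-right order (blueberry, pear, cherry, orange), and the job was handed in at about 30 s with the napkin dispenser, sugar basket and coffee cup not touched.

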